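# Release the safety catch and open the yellow cupboard

### The arm

A 7-joint arm with a two-finger parallel gripper is mounted at the origin on a cart in front of the work surface, level with it; the furniture and walls round the work are solid. World frame = base frame: x ahead of the robot, y to its left, z up, the work surface at z = 0. Lengths are in mm, angles in degrees, forces in N, time in s.
With the tool pointing down it reaches from about 400 to 925 mm from the base axis. Payload 5.6 kg.
Tool frame: the origin (TCP) lies midway between the tips of the shut fingers; the grasp point (between the pads) lies 19 mm behind it; z points along the fingers, y is the line along which they close (so a half turn about z gives the same grasp; the last joint's range is limited). The gripper opens to 85 mm and grips with 20 to 120 N. Pads are 22 mm wide; open, the fingers measure 114 mm over their backs; the gripper's body (76 mm by 85 mm) begins 54 mm behind the grasp point. The pads swing forward as they close: fully open they stand 13 mm farther back than shut.
Start: joints at [72.823, 26.786, -0.665, 91.828, 0.344, 61.387, -3.226], TCP at [165.049, -628.703, 231.29] pointing down, gripper open.
Joint ranges: [-144.91, 144.91], [-17.63, 115.5], [-89.93, 88.59], [15.96, 139.68], [-74.01, 254.01], [8.47, 105.57], [-167.45, 167.45]. Speed limits (degrees/s): [147.25, 147.25, 180, 180, 180, 180, 180].

### API

Orientations are given as [roll, pitch, yaw] about the fixed x, y, z axes, in that order (R = Rz(yaw) Ry(pitch) Rx(roll)).
In Python, from plant import monitor, imaging, job, models gives the robot as it stands.
- The arm moves only by the tool jog_arm, never from a script. Its argument "plan" is a list that holds one entry, the list of rows, each a list of 7 numbers: the shift along the tool's x, y, z in cm, then the turn, a rotation vector about the tool's x, y, z in degrees, then the finger opening in cm, from 0 to 8.54. A call has 1 to 5 rows; each row shifts and turns the commanded pose from where the row before left it, along the tool's axes as they then stand; what a row does not reach is not made up. A row lasts 1/8 s, in which the tool goes at most 62.5 mm and 10.7 degrees, less where a joint would pass 70% of its speed; a pose out of reach is approached as far as the arm can. A call is refused whole if a number of a shift passes 6.25 or a number of a turn 10.7, either way. A call with a gripper value outside its range is refused whole. The fingers move at their own pace and stop on an object; "squeeze" is the grip in N (left out, the last holds). Time passes only in rows, so rows that do not move let the fingers close. It gives the time, the measured TCP pose, the force, the opening and the grip force at its end, in the units of the state.
- monitor.state(): the state, without advancing time (a new reading comes with each control period).
- imaging.grab_frame(name): name is "scene" or "top" or "wrist"; returns the picture (400x640x3 uint8, red, green, blue); there is no depth.
- imaging.calibration(name): a dict with "fx", "fy", "cx", "cy" (pixels), "k1" (the pictures are not rectified: a ray, as slopes to the right and down, at radius r is drawn at 1 + k1 r^2 times it, then the intrinsics apply), "eye" and "orientation" of the camera in the world; the wrist camera has in their place "T_tool_cam" (4x4, takes a point from camera to tool coordinates, whose origin is the TCP and whose axes are the flange's). Camera axes: x right, y down, z forward; pixel columns grow to the right and rows downward; lengths in mm; the calibration is good to about 2 mm. A picture is of the moment at which its call begins: read the wrist's pose just before it. calibration takes no time and is no camera call.
- job.finish_job(): hands the job in; it is judged then, once.
Trained networks look in the newest picture that a camera, given by its name, has taken for a name from the list of things; names that differ only in an ending like _2 or _b are one class to them, and where a whole thing is asked for, a point or a joint stands for the part that bears it (a point fixed in the world has none). Each returns a list of dicts, best first, with "conf" (0 to 1); they miss things now and then, are a little off and sometimes report something else, mostly with a low value. They report only what shows in the picture. A call takes as long as a camera call.
- models.boxes_of(camera, query): "point" ([x, y, z] in mm, in world coordinates, good to about 4 mm: the middle of the surface that is visible of it).
- models.tip_of(camera, query): "point" ([x, y, z] in mm, in world coordinates, good to about 4 mm: a listed point, or the origin of a listed thing).
The state is a dict: "clock": time; "joints": joint angles; "qd": joint speeds; "joint_torque": joint torques, N m; "eef_pos": TCP position; "tcp_rot": TCP orientation; "ft_force": force on the tool from outside, world axes, zero at the start; "torque": the same for the moment, N m; "grip_width": finger opening in mm; "grasp_force": force on a finger pad.
Only numpy, scipy, OpenCV 4.12 (cv2) and the standard library are available. Lean on these libraries where they do the work, as an engineer would, in place of code of your own. Each camera call takes 0.05 s, during which the arm holds its last target. There are 200 camera calls.

### The job

The door of the small yellow cupboard on the bench stands ajar, held by an orange spring catch on its inner side. Reach down through the gap behind the door's top edge, press the catch down and, keeping it pressed, pull the door out past it, then swing the door wide open, about square to the cupboard, and leave it standing open. Leave the grey cupboard's door as it is.

Things in the scene. Friction and masses are not known exactly. Their poses are not given: they have to be found in the camera images.
- yellow_pad (a point): Centre of the orange catch's flat top (z 0.180 at rest), 30 mm behind the yellow door's inner face, 165 mm from its hinge line; moves with it. x: from that face inwards; y: along the door to the hinge. Flat 40 mm along y, from 4 to 50 mm behind the face. Slides 14 mm down, spring 2 to 5 N; pressed 8 mm its hook passes the lip of the cupboard's top; keep it pressed until the door is at 0.45 rad.
- yellow_hinge (a point): Point on the yellow door's upright hinge line, at z 0.200, level with the fixed cupboard's top. Axes are the cupboard's: x from door side to back, y to the left (hinge side), z up. The yellow cupboard, 220 wide, 180 deep, 200 high, lies 180 mm along x and 213 mm along -y from here; its top begins 25 mm along x, so at the catch the gap from door to top is 52 to 75 mm.
- yellow_door (a joint): Angle of the yellow door, rad: 0 shut, grows as its right, free edge swings towards the robot (clockwise from above). The catch stops it at about 0.3, the end stop at 1.75; it stays where left (friction 0.25 N m). Inner face passes through the hinge line; door 14 mm thick outwards, 206 wide, top edge at z 0.198.
- grey_door (a joint): Angle of the door of the grey cupboard, rad: 0 shut. Same build and size as the yellow one, beside it on either side; its door also stands ajar (0.15 to 0.3) on its own catch and is to be left so.

How it is judged:
By the outcome, as a careful person would: the job done as asked, in the order asked, and still so for the second after the job is handed in, with the robot touching nothing.
It also fails if it takes over 43 s, if anything falls off the work surface, if the arm or the gripper's body presses on something with over 40 N, if the wrist force passes 120 N, or if a joint passes its speed limit or range.

## Working session

There is one attempt and no reset: what is moved stays moved. The work goes in short steps, Python scripts to look and compute and a tool call to move; the robot and the scene stay as the last step left them, time stands still between calls to the robot, and variables do not carry over. Pictures are saved under pics/ and viewed, at most 10 in all, crops included, and the job is handed in when it is done.

Besides the shell and the picture viewer there is one more tool, called after "Request:" in YAML: its name, and indented under it one key for each argument. jog_arm: Moves the arm, as the interface text tells. Its arguments: {"type":"object","properties":{"plan":{"type":"array","items":{"type":"array","items":{"type":"array","items":{"type":"number"}}}},"squeeze":{"type":"number"}},"required":["plan"]}

```bash
mkdir -p pics; python3 - <<'E'
from plant import monitor, imaging, job, models
import cv2,numpy as np
s=monitor.state();print({k:np.round(v,2).tolist() for k,v in s.items()})
for c in("scene","top"):
    im=imaging.grab_frame(c);cv2.imwrite(f"pics/{c}1.png",im[...,::-1])
    k=imaging.calibration(c);print(c,k)
    for q in("yellow_pad","yellow_hinge"):
        print(c,q,[(np.round(d["point"],0).tolist(),round(d["conf"],2)) for d in models.tip_of(c,q)])
    for q in("yellow_door","grey_door"):
        print(c,q,[(np.round(d["point"],0).tolist(),round(d["conf"],2)) for d in models.boxes_of(c,q)])
E
```

```text
{'clock': 0.0, 'joints': [72.82, 26.84, -0.66, 91.88, 0.34, 61.38, -3.23], 'qd': [-0.08, -0.05, -0.02, 0.02, 0.02, 0.01, -0.09], 'joint_torque': [0.0, -53.24, 0.02, -25.13, 0.01, 0.01, -0.0], 'eef_pos': [164.86, -628.17, 230.31], 'tcp_rot': [-179.9, 0.01, 14.71], 'ft_force': [0.21, 0.08, 0.63], 'torque': [0.05, 0.0, -0.03], 'grasp_force': 0.0, 'grip_width': 85.42}
scene {'fx': 468.088826056656, 'fy': 468.088826056656, 'cx': 322.4420313168423, 'cy': 198.69623077836957, 'k1': -0.128768284804652, 'eye': array([-120.41197765,  567.43744913,  856.0859651 ]), 'orientation': array([-128.40701155,    0.42696476, -121.16537797])}
scene yellow_pad [([603.0, -107.0, 181.0], 0.65)]
scene yellow_hinge [([593.0, 61.0, 202.0], 0.71)]
scene yellow_door [([571.0, -35.0, 120.0], 0.68)]
scene grey_door [([602.0, 247.0, 121.0], 0.76)]
top {'fx': 371.032570423125, 'fy': 371.032570423125, 'cx': 324.7684397121367, 'cy': 197.19883751456098, 'k1': -0.0362744685782255, 'eye': array([ 414.49600871,  166.43412012, 1050.25171955]), 'orientation': array([-166.44204597,    0.23651466,  -99.30636847])}
top yellow_pad [([609.0, -106.0, 184.0], 0.83)]
top yellow_hinge [([591.0, 64.0, 203.0], 0.97), ([611.0, -103.0, 180.0], 0.66)]
top yellow_door [([567.0, -70.0, 175.0], 0.62)]
top grey_door [([610.0, 212.0, 175.0], 0.89)]
```

View pics/scene1.png

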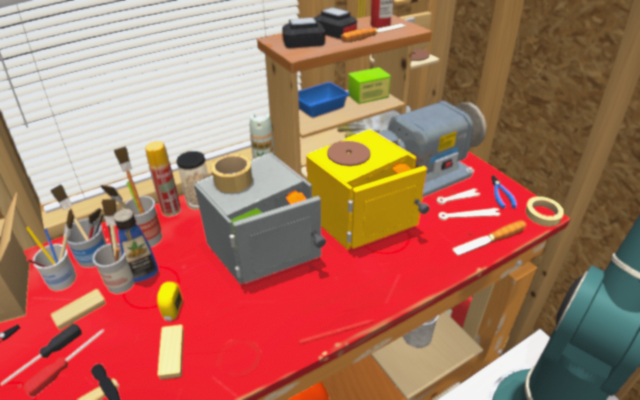

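View pics/top1.png

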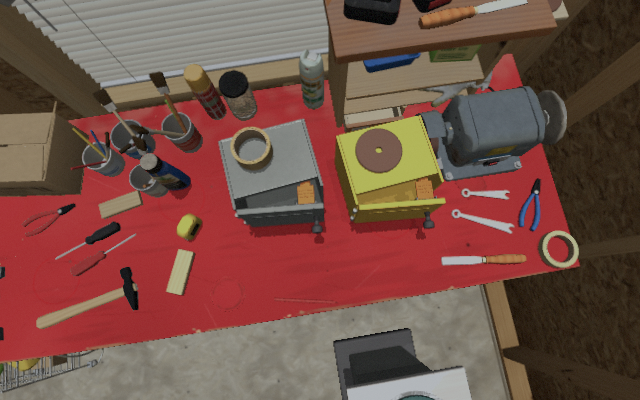

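Both views agree on the pad at about (606,-106) and the hinge at about (592,62). In the top image the yellow cupboard spans px (337–443, 118–222), with the pad at (424,187). The cupboard yaw and door angle come next, so I'll enlarge that area.

```bash
cat > h.py <<'E'
import numpy as np, cv2
from scipy.spatial.transform import Rotation as R
from plant import imaging
def ray_hit(c,px,z):
    k=imaging.calibration(c);K=np.array([[k["fx"],0,k["cx"]],[0,k["fy"],k["cy"]],[0,0,1]])
    u=cv2.undistortPoints(np.array(px,float).reshape(-1,1,2),K,np.array([k["k1"],0,0,0.]))[:,0]
    d=R.from_euler("xyz",k["orientation"],degrees=True).apply(np.c_[u,np.ones(len(u))])
    return k["eye"]+d*((z-k["eye"][2])/d[:,2])[:,None]
def rows(p,yaw,wps,w=0.0,rmax=9.0,vmax=55):
    """tool pointing down; wps: (x,y,z,yaw) list -> rounded rows, split in calls of 5"""
    p=np.array(p,float);out=[]
    for t in wps:
        d=np.array(t[:3])-p;a=t[3]-yaw
        n=max(1,int(np.ceil(max(np.linalg.norm(d)/vmax,abs(a)/rmax))));p0,y0=p.copy(),yaw
        for i in range(1,n+1):
            T=R.from_euler("xyz",[180,0,yaw],degrees=True)
            s=np.round(T.inv().apply(p0+d*i/n-p)/10,2);r=round(-(y0+a*i/n-yaw),1)
            out.append([*map(float,s),0,0,r,w]);p=p+T.apply(s*10);yaw-=r
    for i in range(0,len(out),5):print(str(out[i:i+5]).replace("-0.0,","0,").replace("0.0,","0,"))
    print("end",p.round(1),round(yaw,1))
E
python3 - <<'E'
import cv2
im=cv2.imread("pics/top1.png")[100:240,320:460]
im=cv2.resize(im,None,fx=4.2,fy=4.2,interpolation=cv2.INTER_CUBIC);cv2.imwrite("pics/c1.png",im)
from h import *
rows([165,-629,231],14.7,[(165,-629,330,14.7),(530,-110,340,160)])
E
```

```text
[[0, 0, -4.95, 0, 0, 0, 0.0], [0, 0, -4.95, 0, 0, 0, 0.0], [2.85, -2.41, -0.06, 0, 0, -8.5, 0.0], [3.18, -1.96, -0.06, 0, 0, -8.6, 0.0], [3.43, -1.46, -0.06, 0, 0, -8.5, 0.0]]
[[3.61, -0.94, -0.06, 0, 0, -8.6, 0.0], [3.72, -0.39, -0.05, 0, 0, -8.5, 0.0], [3.72, 0.16, -0.06, 0, 0, -8.6, 0.0], [3.67, 0.72, -0.06, 0, 0, -8.5, 0.0], [3.51, 1.26, -0.06, 0, 0, -8.6, 0.0]]
[[3.29, 1.76, -0.06, 0, 0, -8.5, 0.0], [2.99, 2.23, -0.06, 0, 0, -8.6, 0.0], [2.63, 2.66, -0.06, 0, 0, -8.5, 0.0], [2.2, 3.01, -0.06, 0, 0, -8.6, 0.0], [1.73, 3.31, -0.05, 0, 0, -8.5, 0.0]]
[[1.22, 3.52, -0.06, 0, 0, -8.6, 0.0], [0.68, 3.67, -0.06, 0, 0, -8.5, 0.0], [0.13, 3.73, -0.06, 0, 0, -8.6, 0.0], [-0.43, 3.71, -0.06, 0, 0, -8.5, 0.0]]
end [ 530. -110.  340.] 160.0
```

View pics/c1.png

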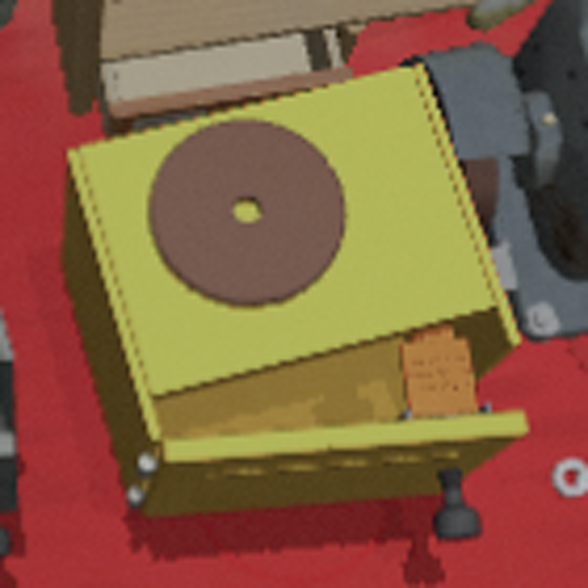

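The crop shows the top's front edge at (155,396)-(492,308), the door's inner top edge at (163,443)-(523,412), and the pad in the quad (403,340)-(475,412). The grinder is to the right of the cupboard and lower than the approach path.

```bash
python3 - <<'E'
from h import *
f=lambda q:np.array(q)/4.2+[320,100]-0.5*0
for n,q,z in(("front",[(155,396),(492,308)],200),("left",[(72,152),(155,440)],200),("door",[(163,443),(523,412)],198),("pad",[(403,340),(465,335),(475,412),(410,412)],180)):
    P=ray_hit("top",f(q),z);d=P[1]-P[0];print(n,P.round(0)[:,:2].tolist(),np.degrees(np.arctan2(d[1],d[0])).round(1),P.mean(0).round(0))
E
```

```text
front [[612.0, 61.0], [632.0, -139.0]] -84.4 [622. -39. 200.]
left [[765.0, 82.0], [587.0, 65.0]] -174.7 [676.  74. 200.]
door [[585.0, 61.0], [570.0, -143.0]] -94.4 [577. -41. 198.]
pad [[626.0, -90.0], [623.0, -127.0], [577.0, -122.0], [584.0, -85.0]] -94.6 [ 603. -106.  180.]
```

Request:
jog_arm:
  plan:
    - [[0, 0, -4.95, 0, 0, 0, 0.0], [0, 0, -4.95, 0, 0, 0, 0.0], [2.85, -2.41, -0.06, 0, 0, -8.5, 0.0], [3.18, -1.96, -0.06, 0, 0, -8.6, 0.0], [3.43, -1.46, -0.06, 0, 0, -8.5, 0.0]]

```text
clock: 1.12
eef_pos: [230.1, -536.1, 332.4]
tcp_rot: [180.0, 0.0, 40.6]
ft_force: [0.2, -1.0, 0.2]
grip_width: 0.1
grasp_force: 0.0
```

Request:
jog_arm:
  plan:
    - [[3.61, -0.94, -0.06, 0, 0, -8.6, 0.0], [3.72, -0.39, -0.05, 0, 0, -8.5, 0.0], [3.72, 0.16, -0.06, 0, 0, -8.6, 0.0], [3.67, 0.72, -0.06, 0, 0, -8.5, 0.0], [3.51, 1.26, -0.06, 0, 0, -8.6, 0.0]]

```text
clock: 1.75
eef_pos: [337.4, -383.4, 335.3]
tcp_rot: [180.0, 0.0, 83.4]
ft_force: [0.9, -0.0, -0.1]
grip_width: 0.0
grasp_force: 0.0
```

Cupboard yaw is about 5.4° and the door angle about 10° (0.17 rad). At the catch the gap runs from x 577 to 630, which agrees with the stated 52 mm or more. The predicted pad (607,-105) matches the networks, so I'll go on.

Request:
jog_arm:
  plan:
    - [[3.29, 1.76, -0.06, 0, 0, -8.5, 0.0], [2.99, 2.23, -0.06, 0, 0, -8.6, 0.0], [2.63, 2.66, -0.06, 0, 0, -8.5, 0.0], [2.2, 3.01, -0.06, 0, 0, -8.6, 0.0], [1.73, 3.31, -0.05, 0, 0, -8.5, 0.0]]

```text
clock: 2.38
eef_pos: [444.7, -230.7, 338.2]
tcp_rot: [-180.0, 0.0, 126.1]
ft_force: [-0.2, 0.7, 0.8]
grip_width: 0.0
grasp_force: 0.0
```

Request:
jog_arm:
  plan:
    - [[1.22, 3.52, -0.06, 0, 0, -8.6, 0.0], [0.68, 3.67, -0.06, 0, 0, -8.5, 0.0], [0.13, 3.73, -0.06, 0, 0, -8.6, 0.0], [-0.43, 3.71, -0.06, 0, 0, -8.5, 0.0], [0, 0, 0, 0, 0, 0, 0]]

```text
clock: 3.0
eef_pos: [531.0, -106.4, 340.5]
tcp_rot: [179.9, 0.0, 160.3]
ft_force: [-0.3, -0.4, 0.4]
grip_width: -0.1
grasp_force: 0.0
```

```bash
python3 - <<'E'
from plant import monitor,imaging,models
from h import *
s=monitor.state();print(s["eef_pos"],s["tcp_rot"],np.round(s["joints"],0),s["ft_force"])
im=imaging.grab_frame("wrist");cv2.imwrite("pics/w1.png",im[...,::-1])
for q in("yellow_pad","yellow_hinge"):
    print(q,[(np.round(d["point"],0).tolist(),round(d["conf"],2)) for d in models.tip_of("wrist",q)])
rows(s["eef_pos"],s["tcp_rot"][2],[(603,-106,260,175.6),(603,-106,200,175.6)],vmax=40)
E
```

```text
[ 531.00048105 -106.41799968  340.45701806] [1.79896599e+02 1.40964351e-02 1.60338832e+02] [ 42.  15. -41.  97.  10.  71.  69.] [-0.30948095 -0.44149146  0.37850102]
yellow_pad [([604.0, -107.0, 182.0], 0.87)]
yellow_hinge [([592.0, 62.0, 199.0], 0.83)]
[[-2.26, 0.82, 2.68, 0, 0, np.float64(-5.1), 0.0], [-2.31, 0.62, 2.68, 0, 0, np.float64(-5.1), 0.0], [-2.37, 0.41, 2.69, 0, 0, np.float64(-5.1), 0.0], [0, 0, 3.0, 0, 0, np.float64(0.0), 0.0], [0, 0, 3.0, 0, 0, np.float64(0.0), 0.0]]
end [ 603. -106.  200.] 175.6
```

View pics/w1.png

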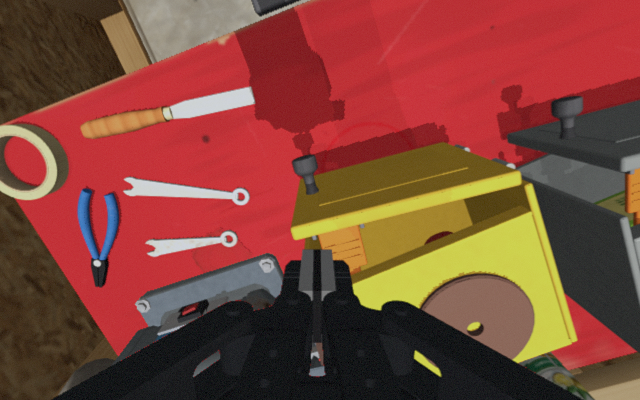

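The wrist view shows the pad at about (340,245) behind the door edge, with the free gap beyond it. Its estimates, pad (604,-107,182) and hinge (592,62), agree with the fixed cameras. Now I'll descend to just above the pad.

Request:
jog_arm:
  plan:
    - [[-2.26, 0.82, 2.68, 0, 0, -5.1, 0], [-2.31, 0.62, 2.68, 0, 0, -5.1, 0], [-2.37, 0.41, 2.69, 0, 0, -5.1, 0], [0, 0, 3.0, 0, 0, 0, 0], [0, 0, 3.0, 0, 0, 0, 0]]

```text
clock: 3.78
eef_pos: [601.5, -111.5, 198.5]
tcp_rot: [-179.9, -0.0, 175.1]
ft_force: [-0.2, -0.8, 0.9]
grip_width: -0.0
grasp_force: 0.0
```

Request:
jog_arm:
  plan:
    - [[0, 0, 0.8, 0, 0, 0, 0], [0, 0, 0.8, 0, 0, 0, 0], [0, 0, 0.2, 0, 0, 0, 0], [0, 0, 0, 0, 0, 0, 0]]

```text
clock: 4.28
eef_pos: [602.3, -109.7, 182.6]
tcp_rot: [-180.0, 0.1, 175.3]
ft_force: [0.4, 0.3, 0.2]
grip_width: -0.1
grasp_force: 0.0
```

Request:
jog_arm:
  plan:
    - [[0, 0.3, 0.5, 0, 0, 0, 0], [0, 0, 0.5, 0, 0, 0, 0], [0, 0, 0.4, 0, 0, 0, 0], [0, 0, 0, 0, 0, 0, 0]]

```text
clock: 4.78
eef_pos: [602.7, -106.6, 167.9]
tcp_rot: [180.0, 0.1, 175.3]
ft_force: [0.1, -1.2, 4.0]
grip_width: -0.1
grasp_force: 2.2
```

```bash
python3 - <<'E'
from plant import monitor,imaging,models
from h import *
s=monitor.state();print(s["eef_pos"],s["tcp_rot"],s["ft_force"],s["torque"])
imaging.grab_frame("top");print([(np.round(d["point"],0).tolist(),round(d["conf"],2)) for d in models.tip_of("top","yellow_pad")])
# follow arc: contact centre 11 mm behind face, 162 mm from hinge (commanded 6 mm outward of touching)
H=np.array([591.5,62]);psi=5.4
w=[]
for off,deg in((11,11),(9,14),(8,18),(8,22),(8,26),(8,30),(8,34)):
    a=np.radians(psi-deg);n=np.array([np.cos(a),np.sin(a)]);t=np.array([n[1],-n[0]])
    w.append((*(H+163*t+off*n),s["eef_pos"][2],psi-deg+180))
    print(np.round(w[-1],1))
rows(s["eef_pos"],s["tcp_rot"][2],w,vmax=12)
E
```

```text
[ 602.67275703 -106.61390527  167.92163885] [1.79999812e+02 5.38929476e-02 1.75309554e+02] [ 0.05298827 -1.21668672  3.96286672] [-0.1901871  -0.24817733 -0.00262379]
[([612.0, -101.0, 170.0], 0.5)]
[ 586.5 -101.3  167.9  174.4]
[ 576.  -100.5  167.9  171.4]
[563.7 -98.8 167.9 167.4]
[552.6 -96.5 167.9 163.4]
[541.6 -93.4 167.9 159.4]
[530.9 -89.5 167.9 155.4]
[520.5 -84.9 167.9 151.4]
[[0.83, 0.2, 0, 0, 0, np.float64(0.5), 0.0], [0.82, 0.19, 0, 0, 0, np.float64(0.4), 0.0], [1.06, -0.02, 0, 0, 0, np.float64(3.0), 0.0], [0.62, -0.01, 0, 0, 0, np.float64(2.0), 0.0], [0.62, -0.03, 0, 0, 0, np.float64(2.0), 0.0]]
[[1.13, -0.02, 0, 0, 0, np.float64(4.0), 0.0], [1.14, -0.01, 0, 0, 0, np.float64(4.0), 0.0], [1.14, -0.02, 0, 0, 0, np.float64(4.0), 0.0], [1.14, -0.02, 0, 0, 0, np.float64(4.0), 0.0]]
end [520.5 -85.  167.9] 151.4
```

The catch is pressed 12 mm with 4 N. Next I pull along the arc.

Request:
jog_arm:
  plan:
    - [[0.83, 0.2, 0, 0, 0, 0.5, 0], [0.82, 0.19, 0, 0, 0, 0.4, 0], [1.06, 0, 0, 0, 0, 3.0, 0], [0.62, 0, 0, 0, 0, 2.0, 0], [0.62, 0, 0, 0, 0, 2.0, 0]]

```text
clock: 5.5
eef_pos: [562.8, -98.5, 167.9]
tcp_rot: [-180.0, 0.0, 167.3]
ft_force: [1.7, -2.1, 4.2]
grip_width: -0.0
grasp_force: 2.2
```

Request:
jog_arm:
  plan:
    - [[1.14, 0, 0, 0, 0, 4.0, 0], [1.14, 0, 0, 0, 0, 4.0, 0], [1.14, 0, 0, 0, 0, 4.0, 0], [1.14, 0, 0, 0, 0, 4.0, 0]]

```text
clock: 6.0
eef_pos: [519.3, -84.1, 167.6]
tcp_rot: [-179.9, -0.0, 151.2]
ft_force: [1.7, -3.1, 4.8]
grip_width: -0.1
grasp_force: 2.2
```

```bash
python3 - <<'E'
from plant import monitor,imaging
from h import *
s=monitor.state();print(s["eef_pos"],s["tcp_rot"],s["ft_force"])
im=imaging.grab_frame("top")[90:240,300:460];cv2.imwrite("pics/c2.png",cv2.resize(im[...,::-1],None,fx=3.7,fy=3.7))
H=np.array([591.5,62]);psi=5.4
w=[]
for deg in range(40,89,6):
    a=np.radians(psi-deg);n=np.array([np.cos(a),np.sin(a)]);t=np.array([n[1],-n[0]])
    w.append((*(H+163*t+9*n),s["eef_pos"][2],psi-deg+180))
rows(s["eef_pos"],s["tcp_rot"][2],w,vmax=25)
E
```

```text
[519.31893431 -84.11445634 167.60536971] [-1.79941768e+02 -2.52538584e-02  1.51202867e+02] [ 1.68643844 -3.13218735  4.83881093]
[[1.47, -0.03, 0, 0, 0, np.float64(5.8), 0.0], [1.7, 0, 0, 0, 0, np.float64(6.0), 0.0], [1.71, -0.01, 0, 0, 0, np.float64(6.0), 0.0], [1.71, 0, 0, 0, 0, np.float64(6.0), 0.0], [1.71, -0.01, 0, 0, 0, np.float64(6.0), 0.0]]
[[1.71, 0, 0, 0, 0, np.float64(6.0), 0.0], [1.71, -0.01, 0, 0, 0, np.float64(6.0), 0.0], [1.71, 0, 0, 0, 0, np.float64(6.0), 0.0], [1.71, 0, 0, 0, 0, np.float64(6.0), 0.0]]
end [431.1  32.1 167.6] 97.4
```

View pics/c2.png

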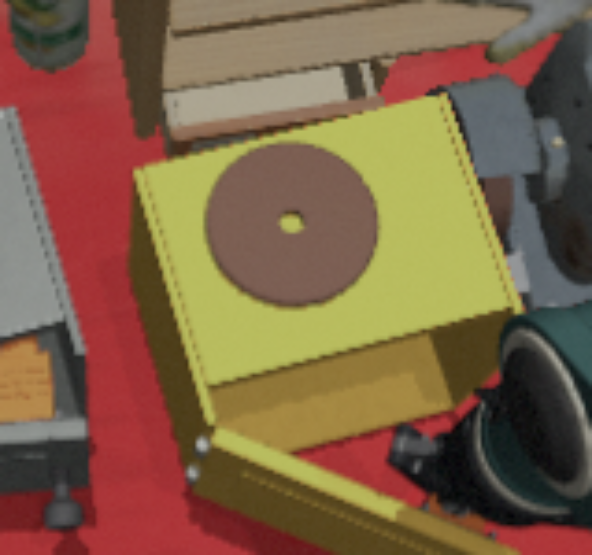

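The top view shows the door well past the catch at about 35°, with the cupboard unmoved and the finger still behind the door. I'll keep swinging it.

Request:
jog_arm:
  plan:
    - [[1.47, 0, 0, 0, 0, 5.8, 0], [1.7, 0, 0, 0, 0, 6, 0], [1.71, 0, 0, 0, 0, 6, 0], [1.71, 0, 0, 0, 0, 6, 0], [1.71, 0, 0, 0, 0, 6, 0]]

```text
clock: 6.68
eef_pos: [457.1, -29.9, 167.5]
tcp_rot: [-179.9, -0.0, 121.4]
ft_force: [1.2, -1.6, 4.9]
grip_width: 0.3
grasp_force: 2.2
```

Request:
jog_arm:
  plan:
    - [[1.71, 0, 0, 0, 0, 6, 0], [1.71, 0, 0, 0, 0, 6, 0], [1.71, 0, 0, 0, 0, 6, 0], [1.4, 0, 0, 0, 0, 5, 0], [0.6, 0, 0, 0, 0, 2, 0]]

```text
clock: 7.3
eef_pos: [430.5, 36.4, 167.4]
tcp_rot: [-179.9, -0.0, 96.6]
ft_force: [-1.2, -2.2, 3.9]
grip_width: 0.1
grasp_force: 2.2
```

Request:
jog_arm:
  plan:
    - [[0, 0, 0, 0, 0, 0, 0]]

```text
clock: 7.42
eef_pos: [430.5, 36.7, 167.4]
tcp_rot: [-179.9, -0.1, 96.7]
ft_force: [-2.2, 1.5, 4.4]
grip_width: -0.3
grasp_force: 2.2
```

The geometry puts the door at about 90°. I'll lift straight up, then clear.

Request:
jog_arm:
  plan:
    - [[0, 0, -1, 0, 0, 0, 0], [0, 0, -1.5, 0, 0, 0, 0], [-0.3, 0, -3, 0, 0, 0, 0], [0, 0, -4, 0, 0, 0, 0], [0, 0, -5, 0, 0, 0, 0]]

```text
clock: 8.05
eef_pos: [431.4, 32.1, 314.3]
tcp_rot: [-179.9, -0.0, 96.6]
ft_force: [0.1, 0.8, -0.2]
grip_width: -0.0
grasp_force: 0.0
```

Request:
jog_arm:
  plan:
    - [[-5, 0, 0, 0, 0, 0, 0], [-5, 0, 0, 0, 0, 0, 0], [-5, 0, 0, 0, 0, 0, 0], [-5, 0, 0, 0, 0, 0, 0], [0, 0, 0, 0, 0, 0, 0]]

```text
clock: 8.68
eef_pos: [454.4, -170.5, 313.1]
tcp_rot: [-180.0, 0.0, 96.2]
ft_force: [-0.4, 1.3, 0.5]
grip_width: -0.4
grasp_force: 0.0
```

```bash
python3 - <<'E'
from plant import monitor,imaging
from h import *
s=monitor.state();print(s["clock"],s["eef_pos"],s["ft_force"])
im=imaging.grab_frame("top")[90:290,200:460];cv2.imwrite("pics/c3.png",cv2.resize(im[...,::-1],None,fx=3,fy=3))
E
```

```text
8.675 [ 454.44938611 -170.54728699  313.10179971] [-0.40061624  1.2610587   0.50949872]
```

View pics/c3.png

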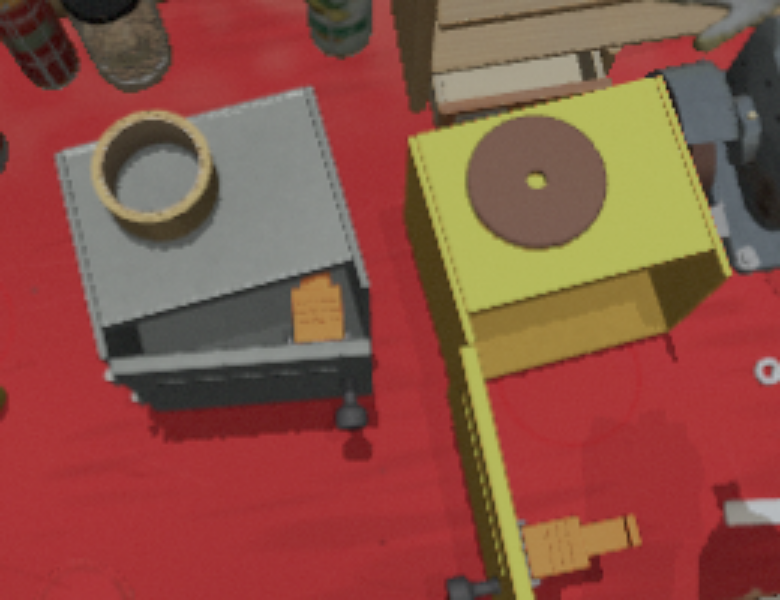

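The yellow door (edge px (470,348) to (525,600)) stands square to its cupboard, in line with the side wall. The grey door is unchanged and the arm is clear.

```bash
python3 -c "
from plant import job;print(job.finish_job())"
```

```text
the job is handed in; nothing more can be done
None
```

The yellow door is past its catch and standing open at about 90°, the grey door is as it was, the arm is clear of everything, and the job was handed in at about 9 s.

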